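Close the card holder and hold the spring clip open over its edge

TASK

The job card has just been put in its upright holder on the bench: first swing the holder's hinged frame cover fully shut against the card. Then squeeze the handles of the spring clip to open it, lift it off the strip it is parked on, and lower it open over the top edge of the shut holder, so that card and cover stand well inside the gaping jaws, near the middle of the edge, with the clip touching neither. Finish like that, still holding the clip squeezed wide open there so that I can slip in another sheet; do not let it go, and leave the other things on the bench where they are.

Things in the scene. Friction and masses are not known exactly. Their poses are not given: they have to be found in the camera images.
- holder: Card holder, fixed to the bench: aluminium foot 90 x 130 x 12 mm carrying an upright stiff white job card 120 mm wide, 3 mm thick, its top 135 mm above the bench. Origin under the foot's centre; z up, y along the card's width, -x is the front (robot's side), where the cover is hinged. The card stands in the plane x = 0.
- card_edge (a point): Middle of the top edge of card and shut cover together (135 mm above the bench; shut, the two make a stack 6.5 mm thick). Axes as the holder: y runs along the edge, x across it.
- cover (a joint): Hinge of the frame cover along the foot of the card's front face, 18 mm above the bench, 3.5 mm in front of the card's mid-plane: 0 = shut, upright against the card; grows as the cover leans away towards the robot's side (up to 1.0 rad). Friction holds it at any angle; about 1 to 2 N at its top edge moves it; it stops at 0.
- cover_edge (a point): Middle of the top edge of the cover, a grey plastic frame with a clear window, 110 mm wide, 117 mm tall from hinge to edge, 3 mm thick.
- strip_top (a point): Middle of the top edge of the parking strip: an upright steel strip 60 mm wide (along y), 3 mm thick (x), its top 62 mm above the bench, on a foot 80 x 80 x 12 mm fixed to the bench. The clip is parked on it with its jaws biting about 15 mm over the edge.
- clip_mid (a point): Pivot of the spring clip (peg-like, steel, black sleeves and jaw pads, 97 mm tall, 36 wide, 70 g). z up to the handles, y the pivot axis, x the way it spreads. Handle sleeves 20 to 49 mm above the pivot, slanting, 50 mm apart over the tops when closed, parallel and 21 mm apart when fully squeezed. Jaw tips 48 mm below the pivot. Parked: pivot 95 mm above bench.
- clip_mouth (a point): Middle between the jaw tips, 48 mm below the pivot; axes as clip_mid.
- clip_a (a joint): Opening of one clip lever from the clip's mid-plane (the other lever is geared to it): about 0 = closed on the strip, 0.3 = fully squeezed, its stop, where the jaw tips gape about 29 mm. A spring closes it: some 4 to 5 N at the handles to start, about 8 N to hold it fully open.
- glue: Bystander: small white bottle, 25 mm diameter, 80 mm tall, standing; origin at its foot.
- tub: Bystander: white lidded tub, 64 mm diameter, 66 mm tall; origin at its foot.
- marker: Bystander: marker pen lying, 135 x 19 x 20 mm; origin under its middle.
- nipple: Bystander: brass hose nipple lying, 59 x 31 x 27 mm; origin under its middle.

How it is judged:
By the outcome, as a careful person would: the job done as asked, in the order asked, and still so for the second after the job is handed in, while the arm keeps its last pose, push and grip.
It also fails if it takes over 54 s, if anything falls off the work surface, if the arm or the gripper's body presses on something with over 40 N, if the wrist force passes 120 N, or if a joint passes its speed limit or range.

ROBOT

A 7-joint arm with a two-finger parallel gripper is mounted at the origin on a cart in front of the work surface, level with it; the furniture and walls round the work are solid. World frame = base frame: x ahead of the robot, y to its left, z up, the work surface at z = 0. Lengths are in m, angles in rad, forces in N, time in s.
With the tool pointing down it reaches from about 0.4 to 0.875 m from the base axis. Payload 19.3 kg.
Tool frame: the origin (TCP) lies midway between the tips of the shut fingers; the grasp point (between the pads) lies 19 mm behind it; z points along the fingers, y is the line along which they close (so a half turn about z gives the same grasp; the last joint's range is limited). The gripper opens to 85 mm and grips with 20 to 120 N. Pads are 22 mm wide; open, the fingers measure 114 mm over their backs; the gripper's body (76 mm by 85 mm) begins 54 mm behind the grasp point. The pads swing forward as they close: fully open they stand 13 mm farther back than shut.
Start: joints at [1.208, 0.521, -0.036, 1.599, 0.021, 1.021, -0.113], TCP at [0.18, -0.598, 0.231] pointing down, gripper open.
Joint ranges: [-2.91, 2.91], [-0.3, 2.13], [-1.5, 1.42], [0.17, 2.43], [-1.26, 4.41], [0.16, 1.93], [-2.52, 2.52]. Speed limits (rad/s): [1.89, 1.89, 2.39, 2.39, 3.01, 3.01, 3.01].

INTERFACE

Orientations are given as [roll, pitch, yaw] about the fixed x, y, z axes, in that order (R = Rz(yaw) Ry(pitch) Rx(roll)).
In Python, from workcell import telemetry, grab_frame, calibration, bot, outline_of, landmark_of gives the robot as it stands. The module is installed in compiled form; this text tells all that it offers.
- The arm moves only by the shell command python3 -m inch 'ROWS' [FORCE]. ROWS is JSON, a list of rows, each a list of 7 numbers: the shift along the tool's x, y, z in m, then the turn, a rotation vector about the tool's x, y, z in rad, then the closure, from 0 (fully open) to 1 (shut). A call has 1 to 5 rows; each row shifts and turns the commanded pose from where the row before left it, along the tool's axes as they then stand; what a row does not reach is not made up. A row lasts 1/10 s, in which the tool goes at most 50 mm and 8.59 degrees, less where a joint would pass 70% of its speed; a pose out of reach is approached as far as the arm can. A call is refused whole if a number of a shift passes 0.05 or a number of a turn 0.15, either way. A call with a gripper value outside its range is refused whole. The fingers move at their own pace and stop on an object; FORCE is the grip in N (left out, the last holds). Time passes only in rows, so rows that do not move let the fingers close. It gives the time, the measured TCP pose, the force, the opening and the grip force at its end, in the units of the state.
- telemetry.observe(): the state, without advancing time (a new reading comes with each control period).
- grab_frame(name): name is "side" or "top"; returns the picture (480x640x3 uint8, red, green, blue); there is no depth.
- calibration(name): a dict with "fovy" (degrees; the focal length in pixels is half the picture's height over the tangent of half this angle, whatever the lens; pixels are square), "cx", "cy" (the principal point, pixels), "dist" ([k1, k2, p1, p2, k3] as OpenCV has them; the pictures are not rectified), "pose" (4x4, takes a point from camera to world coordinates). Camera axes: x right, y down, z forward; pixel columns grow to the right and rows downward; lengths in m; the calibration is good to about 2 mm. A picture is of the moment at which its call begins. calibration takes no time and is no camera call.
- bot.job_done(): hands the job in; it is judged then, once.
Trained networks look in the newest picture that a camera, given by its name, has taken for a name from the list of things; names that differ only in an ending like _2 or _b are one class to them, and where a whole thing is asked for, a point or a joint stands for the part that bears it (a point fixed in the world has none). Each returns a list of dicts, best first, with "score" (0 to 1); they miss things now and then, are a little off and sometimes report something else, mostly with a low value. They report only what shows in the picture. A call takes as long as a camera call.
- outline_of(label, camera): "region" (480x640 bool, what is visible of it) and "rect" ([left, top, right, bottom] in pixels, round what is visible of it).
- landmark_of(label, camera): "xy" ([column, row] in pixels: a listed point, or the origin of a listed thing).
The state is a dict: "clock": time; "qpos": joint angles; "qd": joint speeds; "joint_efforts": joint torques, N m; "position": TCP position; "tool_rot": TCP orientation; "force": force on the tool from outside, world axes, zero at the start; "moment": the same for the moment, N m; "grip_width": finger opening in m; "finger_force": force on a finger pad.
Only numpy, scipy, OpenCV 4.12 (cv2) and the standard library are available. Lean on these libraries where they do the work, as an engineer would, in place of code of your own. Each camera call takes 0.05 s, during which the arm holds its last target. There are 200 camera calls.

## Working session

There is one attempt and no reset: what is moved stays moved. The work goes in short steps, Python scripts to look and compute and a shell command to move; the robot and the scene stay as the last step left them, time stands still between calls to the robot, and variables do not carry over. Pictures are saved under pics/ and viewed, at most 10 in all, crops included, and the job is handed in when it is done.

```bash
mkdir -p pics; cat > h.py <<'E'
import numpy as np, cv2
from workcell import telemetry, grab_frame, calibration, bot, outline_of, landmark_of
def cam(n):
    c=calibration(n); f=240/np.tan(np.radians(c['fovy'])/2)
    return np.array([[f,0,c['cx']],[0,f,c['cy']],[0,0,1]]),np.array(c['dist'],float),np.array(c['pose'])
def ray(n,xy):
    K,d,P=cam(n); u=cv2.undistortPoints(np.array([[xy]],float),K,d)[0,0]
    v=P[:3,:3]@np.array([u[0],u[1],1]); return P[:3,3],v/np.linalg.norm(v)
def atz(n,xy,z):
    o,v=ray(n,xy); return o+v*(z-o[2])/v[2]
def tri(a,b):
    (o,v),(p,w)=ray('side',a),ray('top',b)
    s=np.linalg.lstsq(np.c_[v,-w],p-o,rcond=None)[0]; A,B=o+v*s[0],p+w*s[1]
    return (A+B)/2,np.linalg.norm(A-B)
def proj(n,X):
    K,d,P=cam(n); R=P[:3,:3].T
    return cv2.projectPoints(np.atleast_2d(np.array(X,float)),cv2.Rodrigues(R)[0],-R@P[:3,3],K,d)[0][:,0]
def save(n,f): 
    im=grab_frame(n); cv2.imwrite('pics/'+f,im[:,:,::-1]); return im
E
python3 - <<'E'
from h import *
np.set_printoptions(precision=4,suppress=True)
a=save('side','s0.png');b=save('top','t0.png')
cv2.imwrite('pics/both.png',cv2.resize(np.vstack([a,b])[:,:,::-1],(400*1,600)))
for l in ['card_edge','cover_edge','strip_top','clip_mid','clip_mouth','holder','glue','tub','marker','nipple']:
    r={}
    for c in ['side','top']:
        q=landmark_of(l,c); r[c]=q
        print(l,c,[(np.round(x['xy'],1),round(x['score'],2)) for x in q[:2]])
    if r['side'] and r['top']: print('   ',*tri(r['side'][0]['xy'],r['top'][0]['xy']))
s=telemetry.observe();print(s['position'],s['tool_rot'],s['clock'],s['grip_width'])
for c in ['side','top']: print(cam(c)[2])
E
```

```text
card_edge side [(array([262.4, 229.5]), 0.6)]
card_edge top [(array([242.2, 210.3]), 0.8)]
    [0.5966 0.3241 0.1286] 0.0010458964026497763
cover_edge side [(array([289.6, 256.8]), 0.6)]
cover_edge top [(array([234. , 259.3]), 0.73), (array([190.4, 326.8]), 0.37)]
    [0.518  0.3404 0.1105] 0.0028507735028835564
strip_top side [(array([361.5, 179. ]), 0.71)]
strip_top top [(array([441.7, 229.7]), 0.73)]
    [ 0.5753 -0.0279  0.0652] 0.005658039053774711
clip_mid side [(array([368.7, 166.3]), 0.96)]
clip_mid top [(array([453.2, 225.4]), 0.56)]
    [ 0.5715 -0.0424  0.0962] 0.004382666602227044
clip_mouth side [(array([363.6, 184. ]), 0.96)]
clip_mouth top [(array([443.7, 233.9]), 0.81), (array([452.8, 223.5]), 0.22)]
    [ 0.5718 -0.0357  0.0477] 0.007135459012398724
holder side [(array([263.6, 276.8]), 0.84)]
holder top [(array([252.2, 223.8]), 0.68)]
    [ 0.6048  0.3233 -0.0022] 0.0016665553815033588
glue side [(array([397.5, 257.6]), 0.62)]
glue top [(array([360.2, 326.2]), 0.59)]
    [0.4021 0.1188 0.004 ] 0.0038815434123815684
tub side [(array([365.4, 181.5]), 0.65), (array([285.5, 215. ]), 0.57)]
tub top [(array([346.7, 176.6]), 0.62)]
    [0.5618 0.1331 0.1826] 0.14623360080790643
marker side [(array([311.5, 360. ]), 0.96), (array([368.9, 169.4]), 0.74)]
marker top [(array([189.9, 327.7]), 0.68)]
    [0.4044 0.4381 0.003 ] 0.001327111110930823
nipple side [(array([244.8, 356. ]), 0.79)]
nipple top [(array([162.2, 272.9]), 0.57)]
    [ 0.5081  0.4954 -0.0016] 0.0036139347713549787
[ 0.1804 -0.5984  0.2313] [-3.1416  0.      0.2928] 1.1 0.08532747951347605
[[-0.8194 -0.3521  0.4523  0.1285]
 [-0.5732  0.513  -0.639   0.824 ]
 [-0.007  -0.7829 -0.6221  0.6673]
 [ 0.      0.      0.      1.    ]]
[[-0.0165 -0.9811  0.193   0.3874]
 [-0.9998  0.014  -0.0144  0.2117]
 [ 0.0114 -0.1932 -0.9811  0.926 ]
 [ 0.      0.      0.      1.    ]]
```

View pics/s0.png

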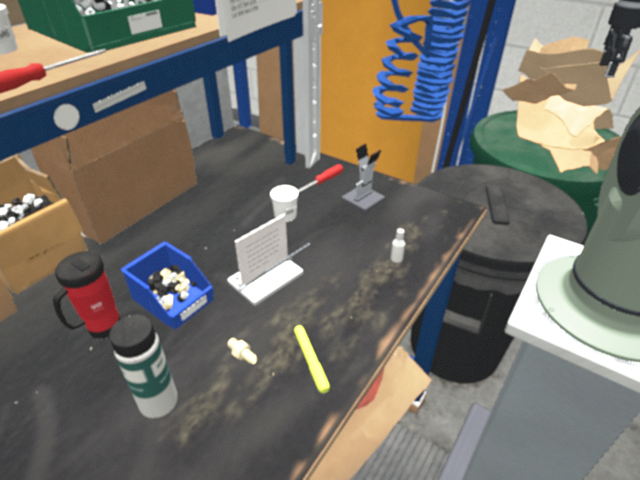

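View pics/t0.png

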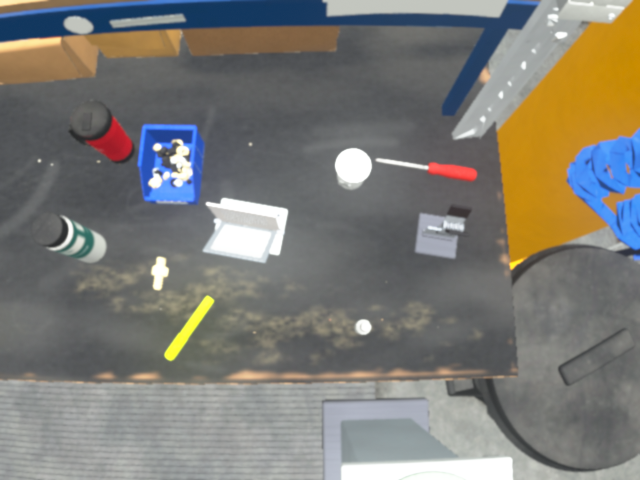

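```bash
python3 - <<'E'
import cv2,numpy as np
t=cv2.imread('pics/t0.png');s=cv2.imread('pics/s0.png')
f=lambda im,x,y:cv2.resize(im[y:y+75,x:x+100],(400,300),interpolation=cv2.INTER_CUBIC)
cv2.imwrite('pics/c0.png',np.vstack([np.hstack([f(t,200,190),f(t,400,190)]),np.hstack([f(s,215,220),f(s,320,140)])]))
E
```

```text
(no output)
```

View pics/c0.png

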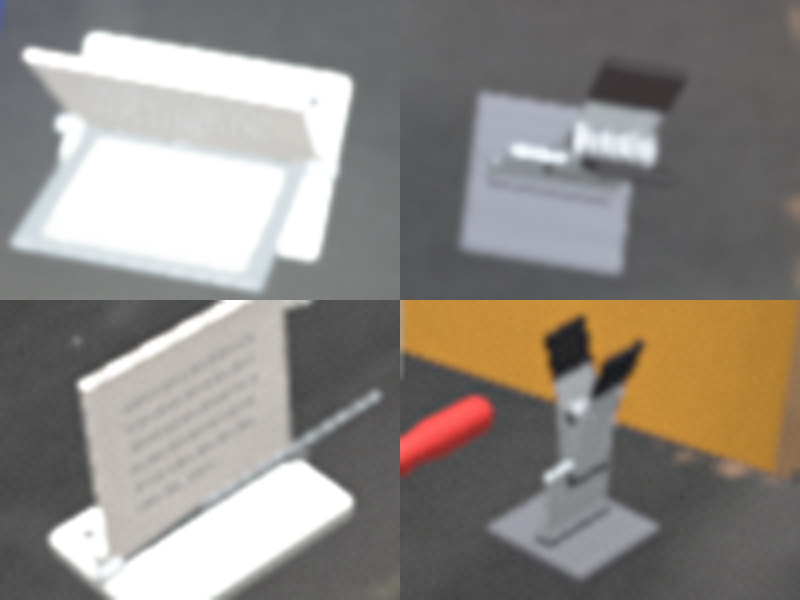

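```bash
python3 - <<'E'
from h import *
np.set_printoptions(precision=4,suppress=True)
T=lambda x,y,z,ox=200:atz('top',(ox+x/4,190+y/4),z)
S=lambda x,y,ox,oy:(ox+x/4,oy+y/4)
def seg(a,b): d=a-b; print(a,b,'len',np.linalg.norm(d),'yaw of y axis',np.arctan2(-d[0],d[1]),'mid',(a+b)/2)
seg(T(25,52,.135),T(307,107,.135),)
seg(atz('side',S(80,85,215,220),.135),atz('side',S(285,5,215,220),.135))
for z in (.09,.1,.11): seg(T(12,243,z),T(266,290,z))
# foot
a=T(478,92,.012,300);b=T(632,115,.012,300);c=T(622,274,.012,300);d=T(460,250,.012,300)
print('foot');seg(d,c);seg(a,b);print((a+b+c+d)/4)
# cover top right end tri / clip top handles
print(tri(S(380,95,215,220),(200+266/4,190+290/4)))
# clip pivot plane
q=atz('side',(368.7,166.3),.095);print('pivot side',q,'top',atz('top',(453.2,225.4),.095))
# rolled pivot in top crop (615,145)
print(T(617,147,.095,300), atz('side',S(575,410-300,220,140),.095))
print('handle tops',T(640,85,.144,300))
E
```

```text
[0.6091 0.3844 0.135 ] [0.5835 0.2657 0.135 ] len 0.1214315426513837 yaw of y axis -0.2127219414274469 mid [0.5963 0.325  0.135 ]
[0.6096 0.3846 0.135 ] [0.5691 0.2843 0.135 ] len 0.10818077689399754 yaw of y axis -0.3841801899930274 mid [0.5894 0.3345 0.135 ]
[0.5357 0.3974 0.09  ] [0.5137 0.2865 0.09  ] len 0.11310044661748295 yaw of y axis -0.19649602695514498 mid [0.5247 0.342  0.09  ]
[0.534  0.3952 0.1   ] [0.5121 0.2856 0.1   ] len 0.1117475942938028 yaw of y axis -0.19649602695514534 mid [0.5231 0.3404 0.1   ]
[0.5322 0.393  0.11  ] [0.5106 0.2847 0.11  ] len 0.11039474197012263 yaw of y axis -0.19649602695514568 mid [0.5214 0.3389 0.11  ]
foot
[0.5404 0.011  0.012 ] [ 0.5275 -0.0672  0.012 ] len 0.0791888004916556 yaw of y axis -0.1639168613440031 mid [ 0.5339 -0.0281  0.012 ]
[ 0.6179 -0.0023  0.012 ] [ 0.6056 -0.0778  0.012 ] len 0.07654431675630281 yaw of y axis -0.16124292016652603 mid [ 0.6118 -0.04    0.012 ]
[ 0.5728 -0.0341  0.012 ]
(array([0.5119, 0.2854, 0.1064]), np.float64(0.0016514287666550512))
pivot side [ 0.5703 -0.0449  0.095 ] top [ 0.5738 -0.0419  0.095 ]
[ 0.5714 -0.0436  0.095 ] [ 0.5775 -0.0331  0.095 ]
handle tops [ 0.587  -0.0404  0.144 ]
```

```bash
python3 -m inch '[[0.032,-0.033,0,0,0,-0.134,1],[0.036,-0.029,0,0,0,-0.134,1],[0.039,-0.024,0,0,0,-0.134,1],[0.042,-0.018,0,0,0,-0.134,1],[0.044,-0.013,0,0,0,-0.134,1]]' 30
```

```text
clock: 1.6
position: [0.2839, -0.3917, 0.2315]
tool_rot: [3.141, 0.0, 0.968]
force: [1.4, -1.0, -0.6]
grip_width: 0.0122
finger_force: 0.0
```

```bash
python3 -m inch '[[0.046,-0.009,0,0,0,-0.133,1],[0.047,-0.003,0,0,0,-0.133,1],[0.047,0.003,0,0,0,-0.132,1],[0.046,0.009,0,0,0,0,1],[0.046,0.009,0,0,0,0,1]]'; python3 -m inch '[[0.049,0.002,0,0,0,0,1],[0.049,0.002,0,0,0,0,1],[0.049,0.002,0,0,0,0,1],[0.049,0.002,0,0,0,0,1],[0.049,0.002,0,0,0,0,1]]'
```

```text
clock: 2.1
position: [0.3769, -0.1761, 0.2316]
tool_rot: [3.141, 0.0, 1.361]
force: [1.2, -0.5, -0.5]
grip_width: -0.0005
finger_force: 0.0
clock: 2.6
position: [0.4376, 0.0617, 0.2316]
tool_rot: [3.141, 0.0, 1.36]
force: [2.0, -1.0, 0.5]
grip_width: -0.0004
finger_force: 0.0
```

```bash
python3 -m inch '[[0.048,-0.0025,0,0,0,0,1],[0.048,-0.0025,0,0,0,0,1],[0.048,-0.0025,0,0,0,0,1],[0.048,-0.0025,0,0,0,0,1],[0.048,-0.0025,0,0,0,0,1]]'; python3 -m inch '[[0.04,-0.0025,0.01,0,0,0,1],[0,0,0.04,0,0,0,1],[0,0,0.04,0,0,0,1],[0,0,0.04,0,0,0,1],[0,0,0.01,0,0,0,1]]'
python3 - <<'E'
from h import *
im=save('top','t1.png'); a=save('side','s1.png')
f=lambda im,x,y:cv2.resize(im[y:y+150,x:x+100],(400,600))
cv2.imwrite('pics/c1.png',np.hstack([f(im,190,160),f(a,220,170)])[:,:,::-1])
s=telemetry.observe();print(s['position'],s['tool_rot'],s['force'])
E
```

```text
clock: 3.1
position: [0.4753, 0.2991, 0.2313]
tool_rot: [3.141, 0.0, 1.36]
force: [0.9, -1.0, 0.2]
grip_width: 0.0003
finger_force: 0.0
clock: 3.6
position: [0.4796, 0.3355, 0.0878]
tool_rot: [-3.138, 0.004, 1.361]
force: [-1.3, -0.2, 1.5]
grip_width: 0.0
finger_force: 0.0
[0.48065457 0.33662953 0.09073607] [-3.14015234e+00  1.31706557e-03  1.36093033e+00] [ 0.65493361 -0.43941554  0.13370358]
```

View pics/c1.png

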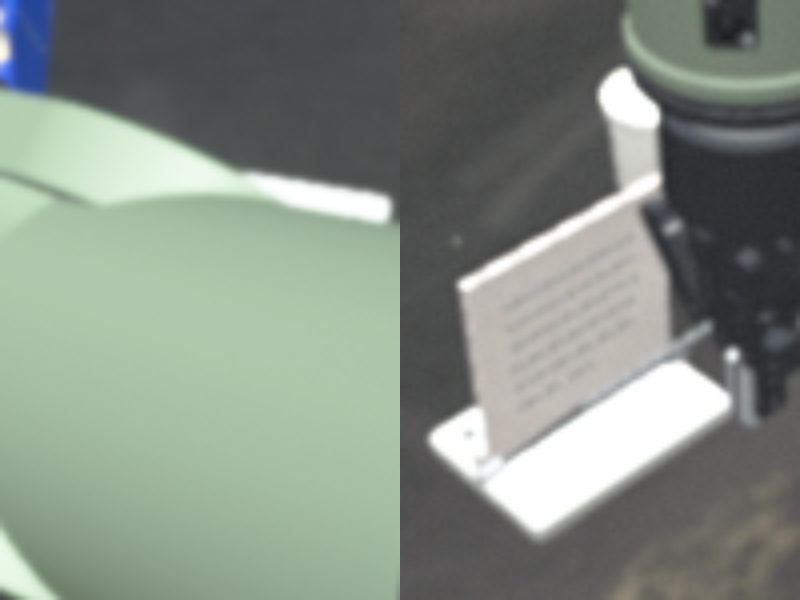

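```bash
python3 -m inch '[[0,0.015,0,0,0,0,1],[0,0.015,0,0,0,0,1],[0,0.015,0,0,0,0,1],[0,0.015,0,0,0,0,1],[0,0.01,0,0,0,0,1]]';  python3 -m inch '[[0,0.005,0,0,0,0,1],[0,0.005,0,0,0,0,1],[0,0,0,0,0,0,1]]'
```

```text
clock: 4.2
position: [0.5521, 0.3221, 0.0934]
tool_rot: [3.14, -0.002, 1.359]
force: [-12.6, -7.4, 43.8]
grip_width: -0.0001
finger_force: 22.9
clock: 4.5
position: [0.5631, 0.32, 0.0952]
tool_rot: [3.136, -0.003, 1.358]
force: [-5.0, -7.5, 39.6]
grip_width: 0.0001
finger_force: 21.0
```

```bash
python3 -m inch '[[0,0,-0.01,0,0,0,1],[0,0,-0.01,0,0,0,1],[0,0,-0.005,0,0,0,1]]'
python3 - <<'E'
from h import *
a=save('side','s2.png')
cv2.imwrite('pics/c2.png',cv2.resize(a[160:310,200:400],(800,600))[:,:,::-1])
s=telemetry.observe();print(s['position'],s['tool_rot'],s['force'])
E
```

```text
clock: 4.8
position: [0.5603, 0.32, 0.1176]
tool_rot: [3.141, -0.001, 1.36]
force: [0.1, 0.3, -0.3]
grip_width: 0.0002
finger_force: 0.0
[0.56027343 0.32015837 0.11794908] [ 3.14028052e+00 -1.19052592e-03  1.36013060e+00] [0.79461764 0.15881403 0.19058564]
```

View pics/c2.png

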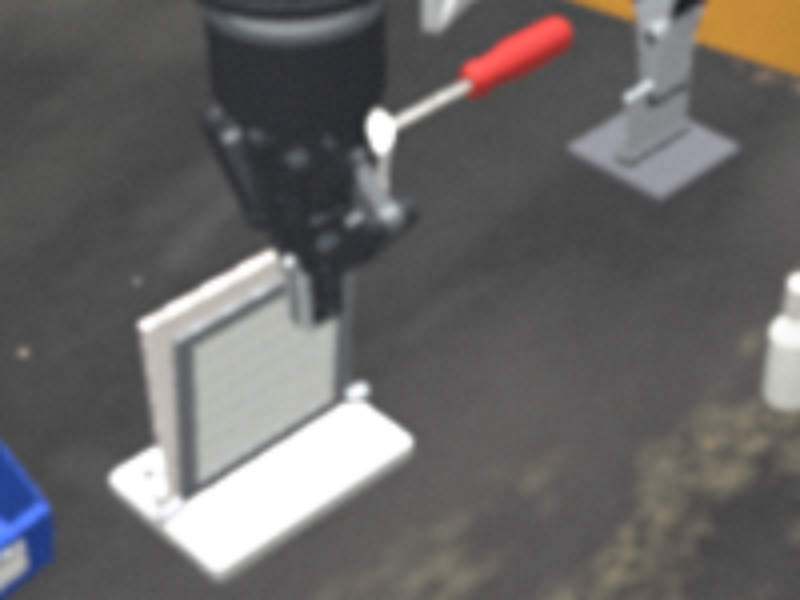

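```bash
python3 -m inch '[[0,0.005,0,0,0,0,1],[0,0.004,0,0,0,0,1],[0,0.003,0,0,0,0,1],[0,0,0,0,0,0,1]]';python3 -m inch '[[0,0.003,0,0,0,0,1],[0,0.002,0,0,0,0,1],[0,0,0,0,0,0,1]]'
```

```text
clock: 5.25
position: [0.5714, 0.3173, 0.1159]
tool_rot: [-3.141, 0.0, 1.36]
force: [-0.4, -1.1, -0.3]
grip_width: -0.0001
finger_force: 0.0
clock: 5.55
position: [0.5759, 0.3165, 0.1161]
tool_rot: [-3.141, 0.0, 1.361]
force: [-2.4, -0.5, 0.1]
grip_width: -0.0003
finger_force: 0.5
```

```bash
python3 -m inch '[[0,0.002,0,0,0,0,1],[0,0.002,0,0,0,0,1],[0,0,0,0,0,0,1]]';python3 -m inch '[[0,0.002,0,0,0,0,1],[0,0,0,0,0,0,1]]'
```

```text
clock: 5.85
position: [0.5767, 0.3165, 0.116]
tool_rot: [-3.137, 0.002, 1.363]
force: [-22.0, -0.8, 8.8]
grip_width: 0.0001
finger_force: 10.8
clock: 6.05
position: [0.577, 0.3165, 0.1159]
tool_rot: [-3.134, 0.003, 1.363]
force: [-34.1, -1.6, 13.7]
grip_width: 0.0003
finger_force: 16.1
```

```bash
python3 -m inch '[[0,-0.004,0,0,0,0,1],[0,-0.02,0,0,0,0,1],[0,-0.025,-0.02,0,0,0,0.8],[0,0,-0.045,0,0,0,0.5],[0,0,-0.045,0,0,0,0]]';python3 -m inch '[[-0.045,0,0,0,0,0,0],[-0.045,0,0,0,0,0,0],[-0.045,0,0,0,0,0,0],[-0.045,0,0,0,0,0,0],[-0.045,0,0,0,0,0,0]]'
python3 - <<'E'
from h import *
np.set_printoptions(precision=4,suppress=True)
im=save('top','t3.png'); a=save('side','s3.png')
f=lambda im,x,y:cv2.resize(im[y:y+75,x:x+100],(400,300),interpolation=cv2.INTER_CUBIC)
cv2.imwrite('pics/c3.png',np.vstack([np.hstack([f(im,200,190),f(im,400,190)]),np.hstack([f(a,215,210),f(a,320,130)])])[:,:,::-1])
for l in ['card_edge','cover_edge','clip_mid','clip_mouth','strip_top']:
    print(l,[[(x['xy'],x['score']) for x in landmark_of(l,c)[:1]] for c in ('side','top')])
s=telemetry.observe();print(s['position'],s['tool_rot'],s['force'],s['clock'],s['grip_width'])
E
```

```text
clock: 6.55
position: [0.5332, 0.3256, 0.2276]
tool_rot: [-3.141, 0.001, 1.362]
force: [0.5, -0.5, 0.9]
grip_width: 0.0434
finger_force: 0.0
clock: 7.05
position: [0.4866, 0.1037, 0.2266]
tool_rot: [3.141, 0.0, 1.361]
force: [0.8, 0.0, -0.4]
grip_width: 0.085
finger_force: 0.0
card_edge [[([262.3, 226.7], 0.96)], [([241.6, 213.7], 0.77)]]
cover_edge [[([265.2, 228.8], 0.83)], [([240.8, 209.8], 0.93)]]
clip_mid [[([369.0, 168.9], 0.81)], []]
clip_mouth [[([362.3, 180.0], 0.96)], []]
strip_top [[([367.1, 181.2], 0.88)], []]
[0.487  0.1061 0.2262] [-3.1414 -0.0001  1.3618] [-0.7667  0.2839  0.6905] 7.65 0.08538172951185087
```

View pics/c3.png

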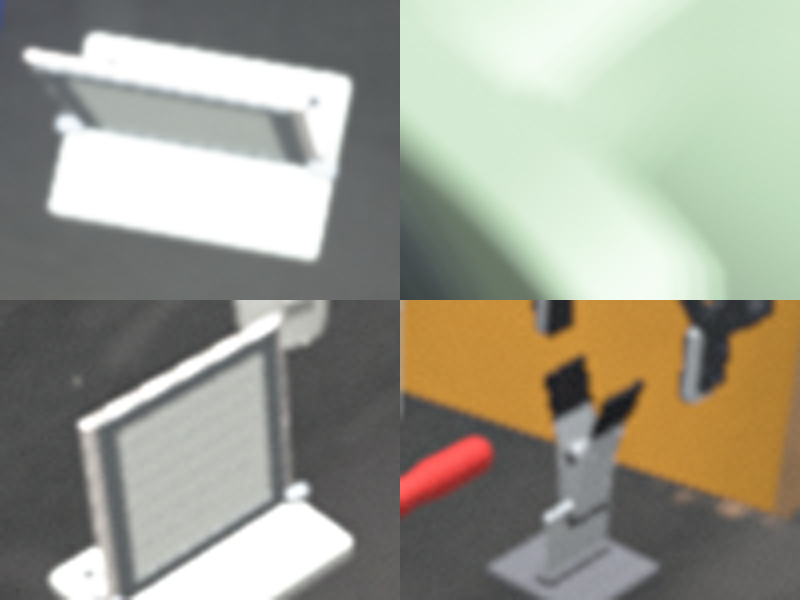

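```bash
python3 -m inch '[[-0.032,0.028,0,0,0,-0.046,0],[-0.032,0.028,0,0,0,0,0],[-0.032,0.028,0,0,0,0,0],[-0.032,0.028,0,0,0,0,0],[0,0,0.03,0,0,0,0]]'
python3 - <<'E'
from h import *
np.set_printoptions(precision=4,suppress=True)
a=save('side','s4.png')
cv2.imwrite('pics/c4.png',cv2.resize(a[90:240,280:480],(800,600))[:,:,::-1])
s=telemetry.observe();print(s['position'],s['tool_rot'],s['force'],s['clock'])
for p in [(375.5,152),(369,169),(361,180)]:print(atz('side',p,.095))
print(proj('side',[[.5713,-.043,.095],[.5713,-.043,.144],s['position']]))
E
```

```text
clock: 8.15
position: [0.5785, -0.0453, 0.1979]
tool_rot: [3.136, 0.001, 1.4]
force: [-0.6, 1.1, -1.8]
grip_width: 0.0855
finger_force: 0.0
[ 0.5745 -0.0426  0.1917] [-3.1387  0.0005  1.4032] [-3.0984  0.7231 -7.1891] 8.2
[ 0.591  -0.1169  0.095 ]
[ 0.5635 -0.0342  0.095 ]
[0.5546 0.0196 0.095 ]
[[367.9762 166.5076]
 [369.4298 148.5406]
 [369.6165 129.7515]]
```

View pics/c4.png

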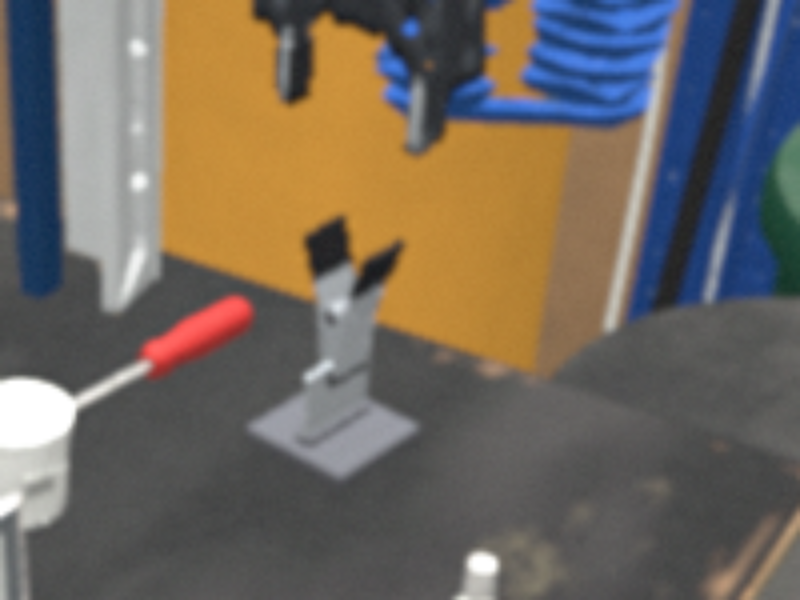

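```bash
python3 -m inch '[[0,0,0.025,0,0,0,0],[0,0,0.025,0,0,0,0],[0,0,0.025,0,0,0,0],[0,0,0.01,0,0,0,0],[0,0,0,0,0,0,0]]'
```

```text
clock: 8.7
position: [0.5742, -0.0393, 0.1106]
tool_rot: [-3.139, -0.0, 1.408]
force: [0.1, -0.2, 1.3]
grip_width: 0.0856
finger_force: 0.0
```

```bash
python3 -m inch '[[-0.004,-0.003,0.004,0,0,0,0.2],[0,0,0,0,0,0,0.4],[0,0,0,0,0,0,0.5],[0,0,0,0,0,0,0.6],[0,0,0,0,0,0,0.7]]' 30;python3 -m inch '[[0,0,0,0,0,0,0.8],[0,0,0,0,0,0,0.9],[0,0,0,0,0,0,1],[0,0,0,0,0,0,1],[0,0,0,0,0,0,1]]' 30
python3 - <<'E'
from h import *
a=save('side','s5.png')
cv2.imwrite('pics/c5.png',cv2.resize(a[90:240,280:480],(800,600))[:,:,::-1])
s=telemetry.observe();print(s['position'],s['tool_rot'],s['force'],s['clock'],s['grip_width'])
E
```

```text
clock: 9.2
position: [0.5714, -0.0435, 0.1076]
tool_rot: [3.141, -0.0, 1.407]
force: [-0.0, 0.4, -1.2]
grip_width: 0.0257
finger_force: 5.8
clock: 9.7
position: [0.5713, -0.0435, 0.1073]
tool_rot: [-3.142, -0.0, 1.407]
force: [0.1, 0.0, -1.6]
grip_width: 0.0196
finger_force: 34.3
[ 0.57127209 -0.04355421  0.10727518] [-3.14153899e+00  1.11946063e-05  1.40677537e+00] [ 0.19447513  0.22433786 -0.71084275] 9.75 0.01953761526625043
```

View pics/c5.png

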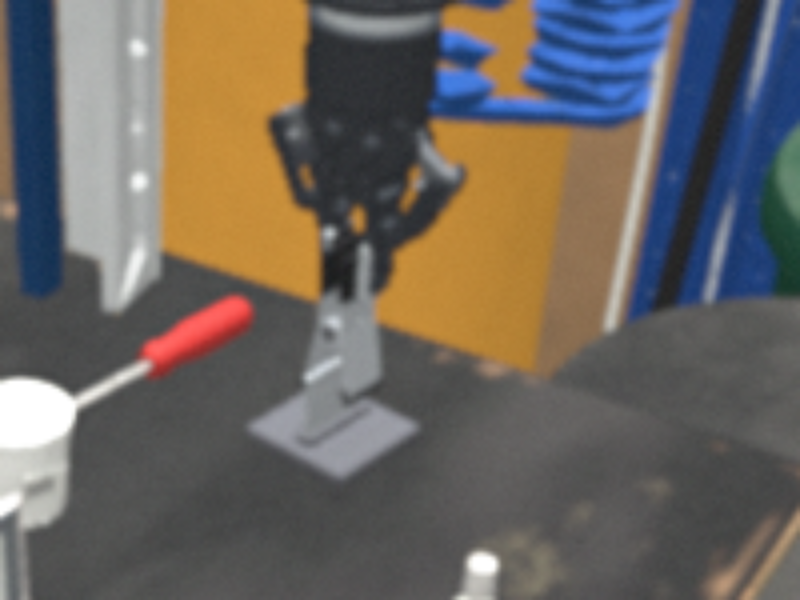

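```bash
python3 -m inch '[[0,0,-0.01,0,0,0,1],[0,0,-0.03,0,0,0,1],[0,0,-0.04,0,0,0,1],[0,0,-0.04,0,0,0,1],[0,0,-0.035,0,0,0,1]]' 30
python3 - <<'E'
from h import *
np.set_printoptions(precision=4,suppress=True)
for c,p in [('side',(262.3,226.7)),('top',(241.6,213.7)),('top',(240.8,209.8)),('side',(265.2,228.8))]:print(c,atz(c,p,.135))
print(tri((262.3,226.7),(241.6,213.7)),tri((265.2,228.8),(240.8,209.8)))
S=lambda x,y,ox,oy:(ox+x/4,oy+y/4)
# side edge ends
a,b=atz('side',S(80,125,215,210),.135),atz('side',S(281,15,215,210),.135);print(a,b,np.linalg.norm(a-b),(a+b)/2)
# hough-like: top-picture card edge rows: gradient down columns
for f in ('t3','t0'):
    g=cv2.imread(f'pics/{f}.png',0).astype(int)
    for c in (215,230,245,260): print(f,c,g[198:226,c])
# foot corners top
F=[atz('top',S(x,y,200,190),.012) for x,y in [(85,32),(354,75),(318,260),(48,212)]];print(F,sum(F)/4)
E
```

```text
clock: 10.25
position: [0.5712, -0.0433, 0.2651]
tool_rot: [3.14, -0.0, 1.407]
force: [0.2, 1.1, -1.0]
grip_width: 0.0195
finger_force: 34.3
side [0.5962 0.3234 0.135 ]
top [0.5896 0.3244 0.135 ]
top [0.5963 0.3258 0.135 ]
side [0.5876 0.3253 0.135 ]
(array([0.5912, 0.3253, 0.1376]), np.float64(0.005010636771895671)) (array([0.5934, 0.3242, 0.1331]), np.float64(0.007608416077847751))
[0.6096 0.3846 0.135 ] [0.5854 0.2662 0.135 ] 0.12084981141449366 [0.5975 0.3254 0.135 ]
t3 215 [ 89  91  91  94 116 188 248 254 245 211 155 114 106 105 105 105 106 109
 112 124 161 218 240 239 215 169 160 176]
t3 230 [144 225 253 255 255 255 255 255 255 255 255 246 206 164 157 169 174 176
 175 175 176 176 177 180 185 213 247 254]
t3 245 [ 95  96 109 161 236 254 255 255 255 255 255 255 255 253 234 188 159 165
 174 176 176 176 177 177 177 179 184 192]
t3 260 [ 93  93  94  95 100 130 202 249 254 255 255 255 255 255 255 255 246 213
 168 155 168 175 176 177 176 176 176 177]
t0 215 [105 107 108 111 135 218 254 255 251 216 198 198 198 198 197 195 186 173
 158 154 190 239 252 251 236 197 187 203]
t0 230 [169 244 255 255 255 255 255 255 255 255 255 250 216 204 205 205 204 206
 206 207 208 207 205 205 211 218 230 249]
t0 245 [111 113 128 188 250 255 255 255 255 255 255 255 255 254 237 210 205 205
 206 207 207 208 210 210 209 207 212 222]
t0 260 [110 110 111 112 117 151 228 254 255 255 255 255 255 255 255 255 251 220
 206 207 206 207 207 206 204 202 202 204]
[array([0.6531, 0.3821, 0.012 ]), array([0.6295, 0.2514, 0.012 ]), array([0.5394, 0.2689, 0.012 ]), array([0.5644, 0.3978, 0.012 ])] [0.5966 0.3251 0.012 ]
```

```bash
python3 -m inch '[[0.03,-0.0035,0,0,0,0.034,1],[0.042,-0.005,0,0,0,0,1],[0.042,-0.005,0,0,0,0,1],[0.042,-0.005,0,0,0,0,1],[0.042,-0.005,0,0,0,0,1]]'; python3 -m inch '[[0.042,-0.005,0,0,0,0,1],[0.042,-0.005,0,0,0,0,1],[0.042,-0.005,0,0,0,0,1],[0.03,-0.0035,0,0,0,0,1],[0,0,0,0,0,0,1]]'; python3 -m inch '[[0,0,0,0,0,0,1],[0,0,0,0,0,0,1]]'
```

```text
clock: 10.75
position: [0.586, 0.1569, 0.2632]
tool_rot: [3.141, -0.0, 1.373]
force: [1.2, -0.0, -1.4]
grip_width: 0.0191
finger_force: 34.3
clock: 11.25
position: [0.597, 0.317, 0.2627]
tool_rot: [-3.14, -0.002, 1.378]
force: [-0.4, -0.2, -1.4]
grip_width: 0.0192
finger_force: 34.3
clock: 11.45
position: [0.5989, 0.3109, 0.2627]
tool_rot: [3.141, 0.0, 1.372]
force: [0.3, 0.2, -0.0]
grip_width: 0.0192
finger_force: 34.3
```

```bash
python3 -m inch '[[0.0135,-0.0067,0,0,0,0,1],[0,0,0.02,0,0,0,1],[0,0,0.02,0,0,0,1],[0,0,0.007,0,0,0,1],[0,0,0,0,0,0,1]]'; python3 -m inch '[[0,0,0,0,0,0,1]]'
python3 - <<'E'
from h import *
np.set_printoptions(precision=4,suppress=True)
a=save('side','s6.png')
cv2.imwrite('pics/c6.png',cv2.resize(a[140:290,190:350],(800,600),fx=0,fy=0)[:,:,::-1] if 0 else cv2.resize(a[150:280,185:345],(738,600),interpolation=cv2.INTER_CUBIC)[:,:,::-1])
s=telemetry.observe();print(s['position'],s['tool_rot'],s['force'],s['clock'],s['grip_width'])
P=np.array(s['position'])
print(proj('side',[P,P-[0,0,.06],[.595,.3255,.135]]))
for l in ('clip_mouth','clip_mid'):print(l,[(x['xy'],x['score']) for x in landmark_of(l,'side')])
E
```

```text
clock: 11.95
position: [0.5945, 0.3261, 0.2148]
tool_rot: [-3.141, 0.001, 1.372]
force: [0.7, 0.4, -0.4]
grip_width: 0.019
finger_force: 34.3
clock: 12.05
position: [0.5951, 0.3266, 0.2163]
tool_rot: [3.141, -0.001, 1.372]
force: [0.1, -0.3, -0.1]
grip_width: 0.0195
finger_force: 34.3
[0.5952 0.3266 0.2164] [ 3.1407 -0.001   1.3724] [ 0.0253 -0.2096 -1.3486] 12.1 0.019438271479932615
[[258.1773 191.7293]
 [260.7414 218.6843]
 [262.065  227.4765]]
clip_mouth [([257.6, 227.5], 0.96), ([259.8, 202.3], 0.61)]
clip_mid [([256.9, 205.6], 0.83)]
```

View pics/c6.png

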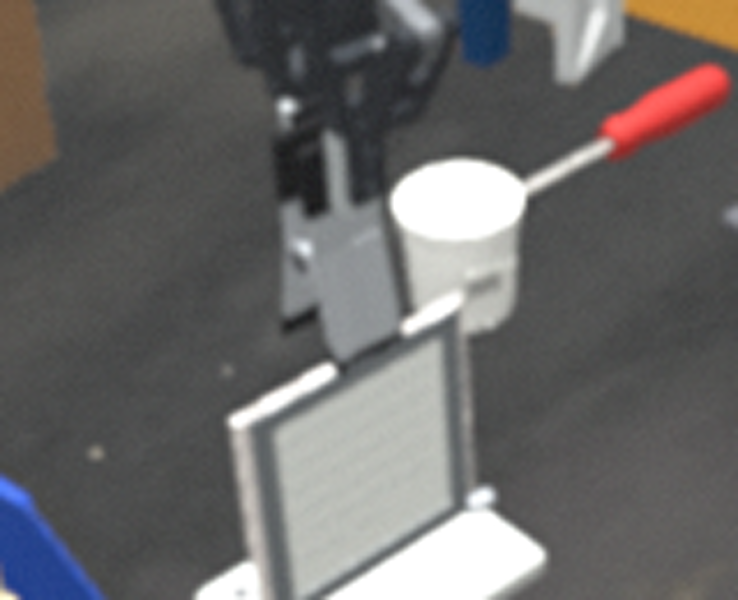

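```bash
python3 - <<'E'
from h import *
np.set_printoptions(precision=4,suppress=True)
C=lambda x,y:(185+x/4.6125,150+y/4.615)
yx=np.array([.198,.98]);xx=np.array([.98,-.198]);p=np.array([.5952,.3266])
for z in (.14,.145,.15,.156):
    r=[]
    for q in [(283,331),(342,366),(405,337)]:
        d=atz('side',C(*q),z)[:2]-p; r.append([d@xx,d@yx])
    print(z,np.array(r)*1e3)
E
```

```text
0.14 [[ 29.43    12.9586]
 [ -5.7189   9.9623]
 [ -8.708  -20.5611]]
0.145 [[ 23.8805  16.5815]
 [-10.935   13.6135]
 [-13.8958 -16.6204]]
0.15 [[ 18.3311  20.2043]
 [-16.1512  17.2647]
 [-19.0836 -12.6797]]
0.156 [[ 11.6718  24.5517]
 [-22.4105  21.6462]
 [-25.3089  -7.9509]]
```

```bash
python3 -m inch '[[0,0,0.01,0,0,0,1],[0,0,0.01,0,0,0,1],[0,0,0.008,0,0,0,1],[0,0,0,0,0,0,1]]'; python3 -m inch '[[0,0,0.006,0,0,0,1],[0,0,0.002,0,0,0,1],[0,0,0,0,0,0,1],[0,0,0,0,0,0,1]]'
python3 - <<'E'
from h import *
np.set_printoptions(precision=4,suppress=True)
a=save('side','s7.png');t=save('top','t7.png')
f=lambda im,x,y:cv2.resize(im[y:y+120,x:x+80],(400,600),interpolation=cv2.INTER_CUBIC)
cv2.imwrite('pics/c7.png',np.hstack([f(a,225,170),f(t,200,170)])[:,:,::-1])
s=telemetry.observe();print(s['position'],s['tool_rot'],s['force'],s['clock'],s['grip_width'])
E
```

```text
clock: 12.6
position: [0.5942, 0.326, 0.1855]
tool_rot: [-3.14, 0.002, 1.373]
force: [0.4, 0.4, -0.6]
grip_width: 0.0194
finger_force: 34.3
clock: 13.0
position: [0.5949, 0.3265, 0.1795]
tool_rot: [3.141, -0.0, 1.373]
force: [-0.9, 0.0, -0.2]
grip_width: 0.0191
finger_force: 34.3
[0.5949 0.3265 0.1796] [ 3.1413 -0.0002  1.3727] [ 0.0984  0.1183 -0.2545] 13.1 0.019082344495440138
```

View pics/c7.png

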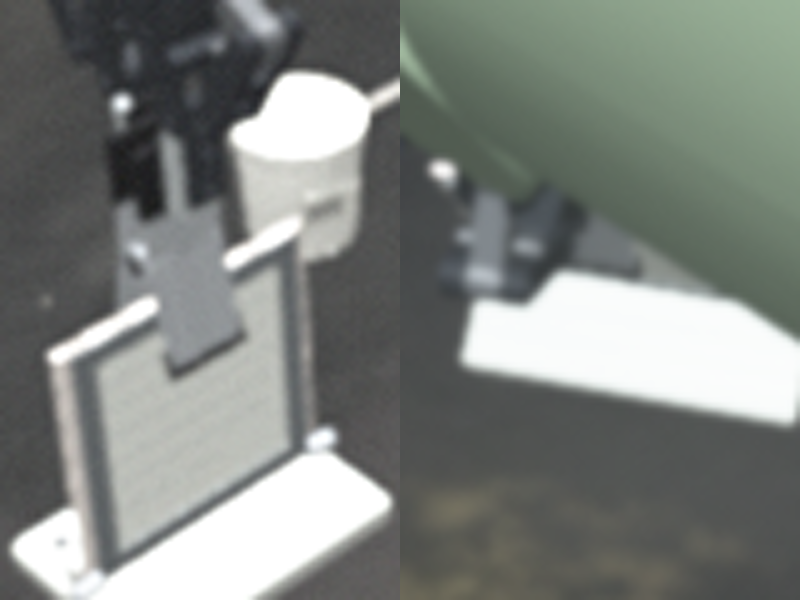

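```bash
python3 -c "
from workcell import bot; print(bot.job_done())"
```

```text
the job is handed in; nothing more can be done
None
```

The cover is shut against the card. The clip is still squeezed wide open over the middle of the holder's top edge, with wrist-force readings near zero; the back jaw was hidden from both cameras, so clearance there is estimated. While I was shutting the cover, its edge caught under the gripper and read about 44 N upward. That is above the 40 N limit if the gripper body took it rather than the fingers. I handed the job in at about 13 s.

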